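# Hang the gilt frame on the twin-stud stand

### The arm

A 6-joint arm with a two-finger parallel gripper is mounted at the origin on the work surface. World frame = base frame: x ahead of the robot, y to its left, z up, the work surface at z = 0. Lengths are in mm, angles in rad, forces in N, time in s.
With the tool pointing down it reaches from about 275 to 775 mm from the base axis. Payload 14.6 kg.
Tool frame: the origin (TCP) lies at the very end of the fingers, on their centre line; the grasp point (between the pads) lies 19 mm behind it; x points along the fingers, y is the direction in which the jaws open and shut, and the axes are right-handed (so a half turn about x gives the same grasp; the last joint's range is limited). The gripper opens to 85 mm and grips with 20 to 120 N. Pads are 22 mm wide; open, the fingers measure 114 mm over their backs; the gripper's body (76 mm by 85 mm) begins 54 mm behind the grasp point. The pads swing forward as they close: fully open they stand 13 mm farther back than shut.
Start: joints at [1.095, 0.263, -0.048, 1.259, 0, 1.415], TCP at [165.551, 498.218, 231.278] pointing down, gripper open.
Joint ranges: [-2.65, 2.65], [-0.89, 1.7], [-1.18, 1.37], [-2.13, 2.11], [-1.35, 1.29], [-3.14, 3.14]. Speed limits (rad/s): [1.89, 1.89, 2.57, 2.79, 3.14, 3.14].

### API

Orientations are given as a unit quaternion [x, y, z, w].
In Python, from cell import env, telemetry, get_image, get_calibration gives the robot as it stands. Calls block until the motion is done:
- env.goto(position, orientation): joint-space move of the TCP to a pose.
- env.move_l(position, orientation=None, v=150): straight line of the TCP; orientation=None keeps the orientation; v is the mean speed in mm/s.
- env.move_j(angles): joint-space move.
- env.release() and env.clamp(force=None): open the fingers fully, or close them until they stop; force is the grip in N (None keeps the last).
- env.dwell(seconds).
- env.ik(position, orientation): joint angles nearest the present ones, or None.
- telemetry.get_obs(): the state.
- get_image(name): name is "scene" or "top" or "wrist"; returns (picture, depth): 420x560x3 uint8, red, green, blue; 420x560 float32, mm along the optical axis (not along the pixel's ray), 0 where there is no reading.
- get_calibration(name): a dict with "vertical_fov" (degrees; the focal length in pixels is half the picture's height over the tangent of half this angle, whatever the lens; pixels are square), "cx", "cy" (the principal point, pixels), "k1" (the pictures are not rectified: a ray, as slopes to the right and down, at radius r is drawn at 1 + k1 r^2 times it, then the intrinsics apply), "extrinsics" (4x4, takes a point from camera to world coordinates). Camera axes: x right, y up, looking along -z (the intrinsics and any distortion apply to the point x, -y, -z); pixel columns grow to the right and rows downward; lengths in mm; the calibration is good to about 2 mm. A picture is of the moment at which its call begins: read the wrist's pose just before it. get_calibration takes no time and is no camera call; for the wrist camera it gives the pose at the moment of the call.
A pose or a line that the arm cannot do raises env.IKError and nothing moves.
- env.finish_job(): hands the job in, once; it reports no verdict.
The state is a dict: "time": time; "joints": joint angles; "joint_velocities": joint speeds; "joint_efforts": joint torques, N m; "tcp_pos": TCP position; "eef_rot": TCP orientation; "wrist_force": force on the tool from outside, world axes, zero at the start; "wrist_torque": the same for the moment, N m; "grip_width": finger opening in mm.
Only numpy, scipy, OpenCV 4.12 (cv2) and the standard library are available. Lean on these libraries where they do the work, as an engineer would, in place of code of your own. Each camera call takes 0.05 s, during which the arm holds its last target. There are 200 camera calls.

### The job

Lift the small gilt picture frame out of its padded rack and gently hang it by the keyholes in its two metal ears on the two headed studs of the grey hanging stand: lower both wide keyhole ends over the stud heads, then slide the frame along until the studs are fully home in the narrow ends. The stud bar may be clamped well off-centre, so find it by feel without forcing; leave the frame hanging upright on its own and do not disturb anything else on the bench.

Things in the scene. Friction and masses are not known exactly. Their poses are not given: they have to be found in the camera images.
- frame: Small gilt picture frame, 0.25 to 0.5 kg: 96 mm wide (y), 120 high (z), 20 deep (x). Origin: centre of underside; picture faces -x, back +x. Starts upright in the rack. A flat steel ear, 4 mm thick, underside z = 100, reaches out level on each side to |y| = 117, from x = -12 to +34, with a keyhole through it on y = +90 / -90, its length along x.
- frame_grip (a point): Middle of the frame's flat top moulding (frame z = 107 mm), to be gripped across the frame's 20 mm depth (x). The moulding is 26 mm high, from z = 94 to 120, free in front and behind.
- keyhole_left (a point): Middle of the wide mouth of the keyhole in the frame's +y ear, at the ear's underside (frame x = 18, y = 90, z = 100 mm). Mouth 16.5 mm across (y), frame x = 8 to 28 mm; it tapers at 45 degrees from x = 8 to 4 into a slot 9.5 mm wide that ends closed at x = -4. Axes as the frame's.
- keyhole_right (a point): The same point of the keyhole in the -y ear (frame x = 18, y = -90, z = 100 mm); same shape and direction.
- stand: Grey hanging stand, fixed. Origin: at bench level, midway between the studs when their bar is centred; base 150 x 190 x 12 mm. The cross bar and black clamps (to z = 135) lie behind at x = 49 to 83, red knobs to x = 99; two arms 16 mm wide, z = 113 to 127, come forward at y = +-90 to the studs. The frame hangs between the arms, its axes parallel to the stand's, its back to the cross bar.
- stud_mid (a point): Nominal midpoint between the studs at shoulder height (stand x = y = 0, z = 160 mm). The two studs stand 90 mm either way along y, but their common bar is clamped up to 15 mm off along the stand's y, either way: both are shifted alike, and this shift is NOT measured here (x and z are true). Ears that miss lie on the heads, 12 mm above the shoulders; press the stand with 25 N at most.
- stud_left (a point): Nominal place of the +y stud (same unmeasured shift), at shoulder height. Each stud: post 14 mm thick, black shoulder disc 24 mm across with top at z = 160 mm, neck 7 mm thick to z = 167, copper head 13 mm across from z = 167 to 172, its upper edge bevelled 2 mm.
- hang_home (a point): Where the frame's origin ends up (bar centred): stand x = 0, y = 0, z = 60 mm; ears on the shoulders, 3 mm play under the heads, necks at the slots' closed ends. The frame goes down 18 mm in front of this (stand x = -18 mm), wide mouths over the heads, then slides 18 mm towards the stand's +x (towards the cross bar) until it stops.
- rack: Wooden rack with grey padded walls, fixed. Origin: centre of its underside; base 120 x 150 x 12 mm; the frame's lower edge stands in its slot (22 mm wide in x, 90 mm long in y) on the base at z = 12 mm; slot walls reach z = 52 mm.
- bottle: Bystander: glass solvent bottle with blue cap, 60 mm across, 125 mm high, loose; origin at the centre of its underside.
- cap: Bystander: loose blue cap, 42 mm across, 20 mm high; origin at the centre of its underside.
- brush: Bystander: brush lying on the bench.
- screwdriver: Bystander: screwdriver lying on the bench.
- batten: Bystander: dark wood batten 22 x 190 x 14 mm lying on the bench; origin at the centre of its underside.
- jar: Bystander: white ceramic cup 68 mm across, 75 mm high; origin at the centre of its underside.
- corkblock: Bystander: cork block 60 x 40 x 30 mm; origin at the centre of its underside.
There are look-alikes about, which are no part of the job. What is shaped like the frame but red is not meant.

How it is judged:
By the outcome, as a careful person would: the job done as asked, in the order asked, and still so for the second after the job is handed in, with the robot touching nothing.
It also fails if it takes over 72 s, if anything falls off the work surface, if the arm or the gripper's body presses on something with over 40 N, if the wrist force passes 120 N, or if a joint passes its speed limit or range.

## Working session

There is one attempt and no reset: what is moved stays moved. The work goes in short steps, each a Python script; the robot and the scene stay as the last script left them, time stands still between calls to the robot, and variables do not carry over. Pictures are saved under pics/ and viewed, about 8 in all and at most 12, crops included, and the job is handed in when it is done.

```bash
ls; mkdir -p pics
cat > h.py <<'E'
import numpy as np, cv2
from cell import env, telemetry, get_image, get_calibration
def snap(name,fn=None):
    c=get_calibration(name); im,d=get_image(name)
    if fn: cv2.imwrite('pics/'+fn,im[:,:,::-1])
    return c,im,d
def intr(c):
    f=210/np.tan(np.radians(c['vertical_fov'])/2)
    return f
def cloud(c,d):
    f=intr(c); K=np.array([[f,0,c['cx']],[0,f,c['cy']],[0,0,1.]])
    v,u=np.mgrid[:d.shape[0],:d.shape[1]]
    p=cv2.undistortPoints(np.stack([u.ravel(),v.ravel()],1).astype(float)[:,None],K,np.array([c['k1'],0,0,0.]))[:,0]
    z=d.ravel(); P=np.stack([p[:,0]*z,-p[:,1]*z,-z,np.ones_like(z)],1)@np.array(c['extrinsics']).T
    P=P[:,:3]; P[z<=0]=np.nan
    return P.reshape(*d.shape,3)
E
python3 - <<'E'
from h import *
for n in('top','scene'):
    c,im,d=snap(n,n+'0.png'); np.savez(n+'0.npz',P=cloud(c,d),im=im)
    print(n,{k:np.round(v,3).tolist() for k,v in c.items()})
E
```

```text
pics
top {'vertical_fov': 47.601, 'cx': 279.979, 'cy': 217.14, 'k1': -0.022, 'extrinsics': [[0.011, 0.994, -0.107, 450.874], [-1.0, 0.011, -0.001, 28.129], [0.0, 0.107, 0.994, 1181.741], [0.0, 0.0, 0.0, 1.0]]}
scene {'vertical_fov': 47.236, 'cx': 278.264, 'cy': 209.759, 'k1': 0.04, 'extrinsics': [[0.889, -0.398, 0.227, 839.813], [0.459, 0.77, -0.444, -428.313], [0.002, 0.499, 0.867, 1070.502], [0.0, 0.0, 0.0, 1.0]]}
```

View pics/top0.png

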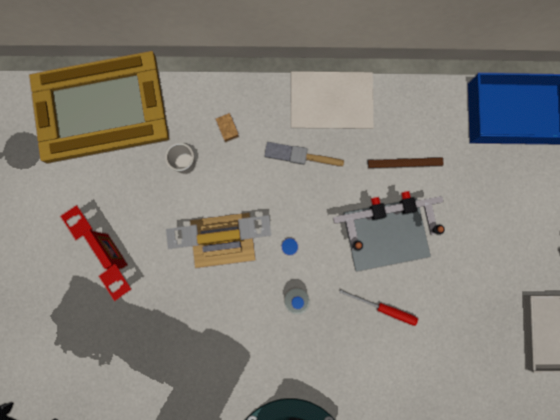

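View pics/scene0.png

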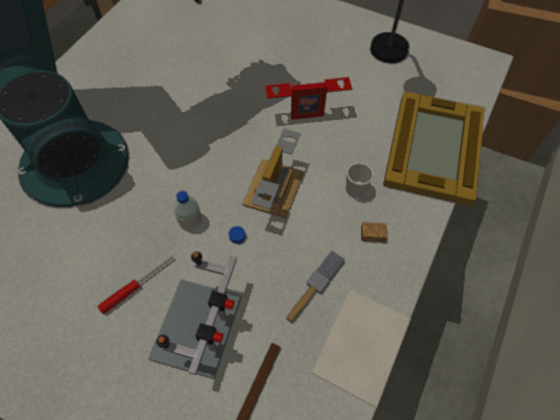

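Run:
```python
from h import *
for n,fb,sb in(('top',(160,280,200,275),(325,450,185,275)),('scene',(255,305,125,220),(150,245,240,380))):
    z=np.load(n+'0.npz'); P,im=z['P'],z['im'].astype(int)
    for what,b in(('frame',fb),('stand',sb)):
        Q=P[b[2]:b[3],b[0]:b[1]].reshape(-1,3); C=im[b[2]:b[3],b[0]:b[1]].reshape(-1,3)
        if what=='frame':
            m=(Q[:,2]>107)&(Q[:,2]<124); t=(Q[:,2]>124)&(Q[:,2]<142)
            for l,mm in(('ears',m),('top',t)):
                q=Q[mm][:,:2].astype(np.float32); print(n,l,mm.sum(),np.median(Q[mm][:,2]),[np.round(a,1) for a in cv2.minAreaRect(q)])
        else:
            m=(Q[:,2]>162)&(Q[:,2]<185)
            q=Q[m]; 
            _,lab,cen=cv2.kmeans(q[:,:2].astype(np.float32),2,None,(3,50,.01),5,cv2.KMEANS_PP_CENTERS)
            for k in(0,1):
                s=q[lab.ravel()==k]; print(n,'stud',len(s),s.mean(0).round(1),(s.min(0)+s.max(0))[:2]/2,np.ptp(s,0).round(1))
            m=(Q[:,2]>3)&(Q[:,2]<25)&(np.ptp(C,axis=1)<40); m&=(Q[:,2]>8)
            print('base',[np.round(a,1) for a in cv2.minAreaRect(Q[m][:,:2].astype(np.float32))])
```

```text
top ears 1117 116.76866949344458 [array([530.5, 168.1]), array([ 46.3, 232.4]), np.float64(8.3)]
top top 394 132.87507386829714 [array([522. , 157.8]), array([ 32.1, 110.7]), np.float64(16.6)]
top stud 46 [ 501.6 -135.3  168.6] [ 502.64480111 -136.29352704] [21.4 21.5 14.7]
top stud 49 [ 538.  -313.2  168.5] [ 538.79429942 -314.14802423] [21.4 19.9 12.8]
base [array([ 542. , -235.1]), array([159., 197.]), np.float64(11.7)]
scene ears 851 115.58891929522156 [array([529.9, 168.1]), array([ 47.2, 236.9]), np.float64(8.2)]
scene top 295 131.13665283947 [array([519.1, 165.9]), array([21.3, 98.8]), np.float64(8.4)]
scene stud 43 [ 537.8 -315.2  169.9] [ 537.0002714  -317.44506523] [11.6 16.8 12.8]
scene stud 37 [ 502.6 -138.5  169.5] [ 503.10304705 -138.69891189] [18.9 17.4 12.4]
base [array([ 506.2, -194.9]), array([213.1, 323. ]), np.float64(29.6)]
```

```bash
cat >> h.py <<'E'
from scipy.spatial.transform import Rotation as R
def quat(yaw,s=1):
    c,n=s*np.cos(yaw),s*np.sin(yaw)
    return R.from_matrix(np.array([[0,0,-1],[c,n,0],[n,-c,0]]).T).as_quat()
def st(l=''):
    o=telemetry.get_obs(); print(l,round(o['time'],2),np.round(o['tcp_pos'],1),'F',np.round(o['wrist_force'],1),'T',np.round(o['wrist_torque'],2),'w',round(float(o['grip_width']),1)); return o
E
python3 - <<'E'
from h import *
o=st(); c=get_calibration('wrist'); E=np.array(c['extrinsics'])
r=R.from_quat(o['eef_rot']).as_matrix()
print('cam in tool',(r.T@(E[:3,3]-o['tcp_pos'])).round(1),(r.T@E[:3,:3]).round(3),c['vertical_fov'])
for nm,p,y in(('f',[519,166,100],8.3),('s',[520,-226,260],11.3)):
  for s in(1,-1): print(nm,s,env.ik(p,quat(np.radians(y),s)))
E
```

```text
0.1 [165.4 498.  230.9] F [ 1.1 -0.7 -0.8] T [ 0.01  0.06 -0.04] w 85.4
cam in tool [-142.5   -0.5  -79.2] [[ 0.001  0.31  -0.951]
 [ 1.    -0.001  0.001]
 [-0.001 -0.951 -0.31 ]] 61.56224634440793
f 1 [ 0.15998808  0.36999765 -0.26033416  0.94046452  0.          1.58592208]
f -1 [ 0.15998808  0.36999765 -0.26033416  0.94046452  0.         -1.55567057]
s 1 [-0.55369359  0.33068596  0.12790495  1.36801532  0.          0.81988053]
s -1 [-0.55369359  0.33068596  0.12790495  1.36801532  0.         -2.32171212]
```

Run:
```python
from h import *
env.goto([520,-226,330],quat(np.radians(11.3))); o=st()
c,im,d=snap('wrist','w_stand.png'); np.savez('ws.npz',P=cloud(c,d),im=im,tcp=o['tcp_pos'],q=o['eef_rot'])
env.goto([519.3,166.5,274],quat(np.radians(8.3))); o=st()
c,im,d=snap('wrist','w_frame.png'); np.savez('wf.npz',P=cloud(c,d),im=im,tcp=o['tcp_pos'],q=o['eef_rot'])
cv2.imwrite('pics/both.png',np.hstack([cv2.imread('pics/w_stand.png'),cv2.imread('pics/w_frame.png')])[:,::][:, :][::1] if 0 else cv2.resize(np.vstack([cv2.imread('pics/w_stand.png'),cv2.imread('pics/w_frame.png')]),(400,600)))
```

```text
2.96 [ 520.2 -225.3  330. ] F [0.5 0.  0.1] T [ 0.   -0.02 -0.02] w 85.1
 4.48 [519.7 165.8 274.1] F [-0.2 -0.1  0.9] T [ 0.02 -0.02 -0.04] w 85.6
```

View pics/w_stand.png

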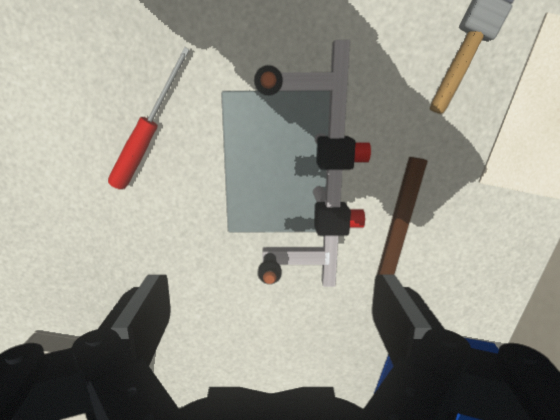

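View pics/w_frame.png

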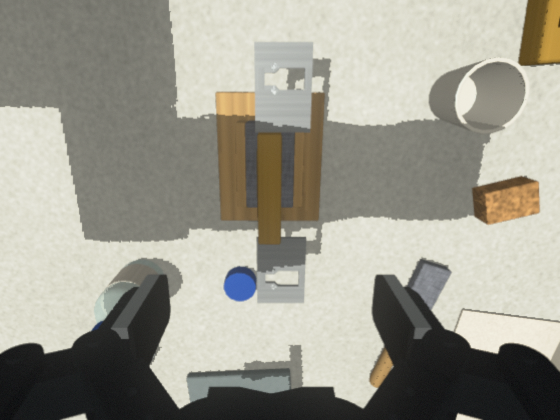

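Run:
```python
from h import *
def rel(z,p):  # frame-ish coords relative to TCP: along tool y (fx), -tool z (fy)
    r=R.from_quat(z['q']).as_matrix(); d=np.asarray(p)-z['tcp']; t=d@r
    return np.array([t[...,1],-t[...,2],-t[...,0]]).T
z=np.load('ws.npz'); P=z['P']; im=z['im'].astype(int)
cs=[]
for b in((245,295,55,105),(250,295,255,292)):
    Q=P[b[2]:b[3],b[0]:b[1]].reshape(-1,3); C=im[b[2]:b[3],b[0]:b[1]].reshape(-1,3)
    m=(C[:,0]-C[:,2]>25)&(Q[:,2]>150); q=Q[m]; (cx,cy),r_=cv2.minEnclosingCircle(q[:,:2].astype(np.float32))
    h=(Q[:,2]>164)&(Q[:,2]<180); print('depth-only',h.sum(),Q[h].mean(0).round(1))
    print('head',m.sum(),q.mean(0).round(1),np.array([cx,cy]).round(1),round(r_,1),'z',np.percentile(q[:,2],[5,50,95]).round(1),'rel',rel(z,q.mean(0)).round(1)); cs.append(q.mean(0))
v=cs[0]-cs[1]; print('len',np.hypot(*v[:2]),'yaw',np.degrees(np.arctan2(-v[0],v[1])),'mid',(cs[0]+cs[1])/2)
z=np.load('wf.npz'); P=z['P']; im=z['im'].astype(int)
Q=P[30:310,240:325].reshape(-1,3); m=(Q[:,2]>108)&(Q[:,2]<124); q=Q[m]
print('ears z',np.percentile(q[:,2],[5,50,95]).round(1),[np.round(a,2) for a in cv2.minAreaRect(q[:,:2].astype(np.float32))])
t=Q[(Q[:,2]>127)&(Q[:,2]<140)]; print('top',np.median(t[:,2]),[np.round(a,2) for a in cv2.minAreaRect(t[:,:2].astype(np.float32))])
# per ear: rect
for s,b in(('L',(240,325,30,135)),('R',(240,320,235,310))):
    Q=P[b[2]:b[3],b[0]:b[1]].reshape(-1,3); q=Q[(Q[:,2]>108)&(Q[:,2]<124)]
    g=rel(z,q); print(s,'rel ext',np.percentile(g,[1,99],axis=0).round(1).tolist(),[np.round(a,2) for a in cv2.minAreaRect(q[:,:2].astype(np.float32))])
    # hole: enclosed low pixels
    mk=((P[b[2]:b[3],b[0]:b[1],2]>108)&(P[b[2]:b[3],b[0]:b[1],2]<124)).astype(np.uint8)
    n,lab,stt,_=cv2.connectedComponentsWithStats(1-mk,connectivity=4)
    for k in range(1,n):
        x,y,w,h,a=stt[k]
        if x>0 and y>0 and x+w<mk.shape[1] and y+h<mk.shape[0] and a>40: print('  hole px',x+b[0],y+b[2],w,h,a)
```

```text
depth-only 204 [ 500.2 -138.9  171.4]
head 195 [ 500.3 -138.3  171.1] [ 500.2 -138.1] 6.3 z [169.  171.6 173.1] rel [  -2.4   89.2 -158.9]
depth-only 133 [ 536.1 -313.6  171.2]
head 139 [ 536.2 -313.6  170.8] [ 536.9 -317.6] 9.3 z [167.4 171.6 173. ] rel [  -1.7  -89.7 -159.2]
len 178.92718734420905 yaw 11.577377485864433 mid [ 518.24122379 -225.99135799  170.91494688]
ears z [114.7 116.  117.2] [array([529.02, 166.61]), array([ 46.1 , 235.71]), np.float64(8.16)]
top 132.01526451322957 [array([518.06, 165.38]), array([19.98, 95.63]), np.float64(8.06)]
L rel ext [[-13.2, 47.8, -160.0], [31.9, 116.5, -156.3]] [array([517.27, 248.44]), array([46.04, 70.44]), np.float64(8.28)]
  hole px 265 68 39 22 747
R rel ext [[-13.4, -117.4, -161.0], [31.7, -48.5, -156.5]] [array([540.7 ,  84.82]), array([45.95, 70.47]), np.float64(8.21)]
  hole px 265 271 33 14 373
```

Run:
```python
from h import *
q=quat(np.radians(8.2))
env.move_l([518.1,165.1,190],q,v=150); env.move_l([518.1,165.1,101],q,v=100); env.dwell(.3); st('at')
env.clamp(60); st('grip')
env.move_l([518.1,165.1,130],q,v=60); env.dwell(.2); st('up')
env.move_l([518.1,165.1,295],q,v=180)
q=quat(np.radians(11.5)); p=np.array([500.6,-229.8])
env.goto([*p,295],q); st('over')
env.move_l([*p,183],q,v=120); env.dwell(.4); o=st('hover')
c,im,d=snap('wrist','w_hover.png'); np.savez('wh.npz',P=cloud(c,d),im=im,tcp=o['tcp_pos'],q=o['eef_rot'])
```

```text
at 6.58 [518.2 165.1 101.2] F [1.5 0.1 0.2] T [0.01 0.01 0.02] w 85.6
grip 7.2 [518.3 165.1 101.1] F [ 0.5 -0.1  1.1] T [ 0.05 -0.14  0.02] w 19.1
up 8.03 [517.9 165.1 129.7] F [-1.6 -0.4 -4.7] T [-0. -0.  0.] w 19.2
over 10.57 [ 500.9 -228.9  295. ] F [-0.1 -0.5 -4.6] T [ 0.01  0.02 -0.02] w 19.3
hover 12.05 [ 500.6 -229.8  183.1] F [ 0.5 -0.2 -3.8] T [-0.03  0.04 -0.04] w 19.3
```

View pics/w_hover.png

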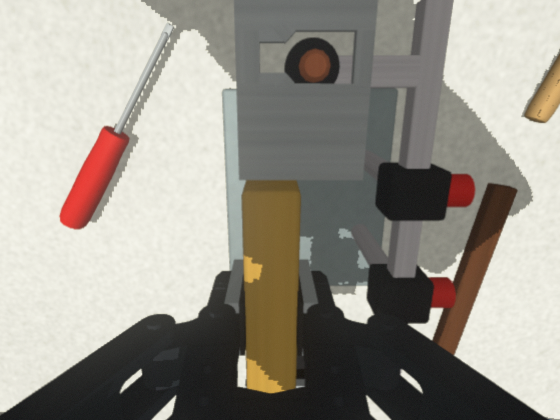

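Run:
```python
from h import *
z=np.load('wh.npz'); P=z['P']; im=z['im'].astype(int)
r=R.from_quat(z['q']).as_matrix(); t=(P-z['tcp'])@r; fx,fy,zz=t[...,1],-t[...,2],P[...,2]
m=(im[...,0]-im[...,2]>25)&(zz>160)&(zz<180)&(np.arange(420)[:,None]<110)
m[:, :280]=0; m[:,350:]=0
print('head',m.sum(),fx[m].mean(),fy[m].mean(),np.percentile(fx[m],[1,99]),np.percentile(fy[m],[1,99]),np.median(zz[m]))
e=(zz>190)&(zz<208)&(np.arange(420)[:,None]<180); e[:,:225]=0;e[:,385:]=0
print('ear z',np.median(zz[e]),'x ext',[np.round(np.percentile(fx[k][e[k]],[0,100]),1).tolist() for k in (15,100,140)])
for col in (300,310,320,330,340): 
    k=np.where(e[:,col])[0]; g=np.where(np.diff(k)>5)[0]
    print(col,[(int(k[i]),int(k[i+1]),fy[k[i],col].round(1),fy[k[i+1],col].round(1)) for i in g])
for row in(45,55,65,75):
    k=np.where(e[row])[0]; g=np.where(np.diff(k)>5)[0]
    print(row,[(int(k[i]),int(k[i+1]),fx[row,k[i]].round(1),fx[row,k[i+1]].round(1)) for i in g])
```

```text
head 816 17.585581820597014 89.61928644574878 [11.84727535 23.78936832] [83.64413994 95.55007346] 171.48878622224373
ear z 197.9441467415153 x ext [[-11.8, 33.8], [-11.7, 33.8], [-11.8, 33.7]]
300 [(31, 84, np.float64(98.6), np.float64(81.8))]
310 [(31, 84, np.float64(98.7), np.float64(81.9))]
320 [(31, 84, np.float64(98.8), np.float64(81.8))]
330 [(31, 84, np.float64(98.7), np.float64(81.8))]
340 [(31, 84, np.float64(98.8), np.float64(81.8))]
45 [(258, 353, np.float64(-4.2), np.float64(27.9))]
55 [(259, 352, np.float64(-4.1), np.float64(27.9))]
65 [(259, 352, np.float64(-4.1), np.float64(28.0))]
75 [(286, 351, np.float64(5.1), np.float64(28.1))]
```

```bash
cat >> h.py <<'E'
q=quat(np.radians(11.5)); X=np.array([np.cos(np.radians(11.5)),np.sin(np.radians(11.5))]); Y=np.array([-X[1],X[0]])
p0=np.array([500.6,-229.8])-0.4*Y
E
python3 - <<'E'
from h import *
env.move_l([*p0,165],q,v=60); env.dwell(.3); F0=np.array(st('pre')['wrist_force'])
for z in (162,160.5,159,157.5,156,154.5,153,151.5,150.5,150,149.5):
    env.move_l([*p0,z],q,v=15); o=st(z); dF=np.array(o['wrist_force'])-F0
    if np.linalg.norm(dF)>6: print('contact',dF.round(1)); break
E
```

```text
pre 12.85 [ 500.8 -230.2  165.2] F [-0.5 -0.  -5.6] T [-0.    0.02 -0.01] w 18.9
162 13.2 [ 500.6 -230.2  161.9] F [-0.2  0.4 -4.5] T [ 0.01 -0.02  0.04] w 19.3
160.5 13.45 [ 500.6 -230.2  160.4] F [ 0.6 -0.5 -5.2] T [0.02 0.04 0.02] w 18.9
159 13.7 [ 500.6 -230.2  158.9] F [-1.4  0.8 -5.3] T [-0.01  0.01  0.  ] w 19.6
157.5 13.95 [ 500.6 -230.2  157.4] F [-0.5  0.6 -3.6] T [ 0.02  0.   -0.01] w 19.3
156 14.2 [ 500.6 -230.2  155.9] F [-0.3 -0.3 -4. ] T [-0.02 -0.04 -0.03] w 19.3
154.5 14.45 [ 500.6 -230.2  154.4] F [-0.2 -0.8 -4.5] T [ 0.06 -0.    0.02] w 18.7
153 14.7 [ 500.6 -230.2  152.9] F [ 1.  -0.3 -3.4] T [ 0.    0.06 -0.03] w 19.7
151.5 14.95 [ 500.6 -230.2  151.4] F [ 0.   0.2 -4.2] T [-0.02 -0.01  0.04] w 19.2
150.5 15.2 [ 500.7 -230.2  150.5] F [-0.5  0.3 -4.5] T [ 0.05  0.02 -0.  ] w 18.7
150 15.45 [ 500.7 -230.2  150. ] F [-0.1  0.4 -5.3] T [-0.02 -0.03 -0.01] w 19.6
149.5 15.7 [ 500.7 -230.2  149.5] F [-0.1  0.3 -4.6] T [ 0.01  0.01 -0.03] w 19.4
```

Run:
```python
from h import *
F0=np.array([0,0,-4.5]); z=149.5
while z>147:
    z-=.4; env.move_l([*p0,z],q,v=15); dF=np.array(st(round(z,1))['wrist_force'])-F0
    if dF[2]>4: break
z+=1.0; env.move_l([*p0,z],q,v=15); st('raised')
s=0; yo=0.
for _ in range(40):
    s+= 2 if s<14 else .5
    env.move_l([*(p0+s*X+yo*Y),z],q,v=20); o=st(round(s,1)); dF=np.array(o['wrist_force'])-F0
    fx,fy=dF[:2]@X,dF[:2]@Y
    print('   fx %.1f fy %.1f yo %.1f'%(fx,fy,yo))
    if fx<-7 or s>20 or abs(fy)>10: break
    if abs(fy)>4: yo+=.3*np.sign(fy)
np.save('end.npy',[s,yo,z])
```

```text
149.1 15.95 [ 500.7 -230.2  149.1] F [-0.4 -0.  -4.1] T [ 0.01 -0.01  0.05] w 19.2
148.7 16.2 [ 500.7 -230.2  149. ] F [-2.3  1.5  4.7] T [ 0.22  0.35 -0.03] w 19.1
raised 16.45 [ 500.6 -230.2  149.5] F [ 0.  -0.2 -4.8] T [ 0.   -0.01 -0.  ] w 19.1
2 16.7 [ 502.7 -229.7  149.5] F [ 0.8 -1.  -4.2] T [ 0.02 -0.    0.03] w 19.3
   fx 0.5 fy -1.1 yo 0.0
4 16.95 [ 504.7 -229.4  149.6] F [-0.5 -0.5 -4. ] T [-0.01 -0.01  0.04] w 19.5
   fx -0.6 fy -0.4 yo 0.0
6 17.2 [ 506.7 -229.   149.7] F [ 1.  -0.1 -4. ] T [-0.01  0.02 -0.02] w 19.4
   fx 1.0 fy -0.3 yo 0.0
8 17.45 [ 508.6 -228.6  149.7] F [ 1.  -0.5 -3.4] T [ 0.02  0.04 -0.05] w 19.0
   fx 0.8 fy -0.6 yo 0.0
10 17.7 [ 510.6 -228.2  149.7] F [-0.6 -0.5 -4.9] T [-0.01 -0.01  0.01] w 19.3
   fx -0.6 fy -0.3 yo 0.0
12 17.95 [ 512.5 -227.8  149.7] F [-0.1  0.9 -3. ] T [-0.03 -0.   -0.03] w 19.5
   fx 0.1 fy 0.9 yo 0.0
14 18.2 [ 514.5 -227.4  149.7] F [-0.2 -0.2 -3.7] T [ 0.03  0.02 -0.  ] w 19.2
   fx -0.3 fy -0.2 yo 0.0
14.5 18.45 [ 514.9 -227.3  149.7] F [ 0.  -0.6 -4.4] T [-0.05  0.06 -0.03] w 19.2
   fx -0.1 fy -0.6 yo 0.0
15.0 18.7 [ 51
[... 454 characters left out ...]
3.4] T [ 0.01  0.01 -0.03] w 18.9
   fx -0.1 fy -0.9 yo 0.0
17.5 19.95 [ 517.9 -226.7  149.7] F [-0.2  0.1 -4.4] T [ 0.    0.02 -0.  ] w 19.0
   fx -0.2 fy 0.2 yo 0.0
18.0 20.2 [ 518.3 -226.6  149.7] F [-0.3  0.7 -5. ] T [-0.03 -0.01 -0.02] w 19.2
   fx -0.2 fy 0.7 yo 0.0
18.5 20.45 [ 518.8 -226.5  149.7] F [ 0.2 -0.8 -4.7] T [-0.06  0.06  0.05] w 19.0
   fx 0.1 fy -0.8 yo 0.0
19.0 20.7 [ 519.1 -226.4  149.6] F [-1.8 -0.7 -4.5] T [-0.09  0.48  0.22] w 19.1
   fx -1.9 fy -0.4 yo 0.0
19.5 20.95 [ 519.2 -226.4  149.6] F [-5.1 -0.6 -3.3] T [-0.27  1.05  0.19] w 18.7
   fx -5.1 fy 0.5 yo 0.0
20.0 21.2 [ 519.3 -226.3  149.6] F [-9.2 -2.1 -2.9] T [-0.46  1.54  0.25] w 19.2
   fx -9.4 fy -0.2 yo 0.0
```

Run:
```python
from h import *
z=149.7
env.move_l([*(p0+19.3*X),z],q,v=15)
while z>147.8:
    z-=.3; env.move_l([*(p0+19.3*X),z],q,v=15); o=st(round(z,1))
    if o['wrist_force'][2]>-1: break
c,im,d=snap('wrist','w_home.png')
```

```text
149.4 21.7 [ 519.2 -226.4  149.4] F [-4.8 -0.8 -2.2] T [-0.21  1.1   0.19] w 19.3
149.1 21.95 [ 519.3 -226.4  149.1] F [-5.3 -1.  -2. ] T [-0.23  1.25  0.16] w 19.2
148.8 22.2 [ 519.3 -226.4  149.1] F [-7.9 -0.4  1.6] T [-0.11  1.41  0.16] w 19.4
```

View pics/w_home.png

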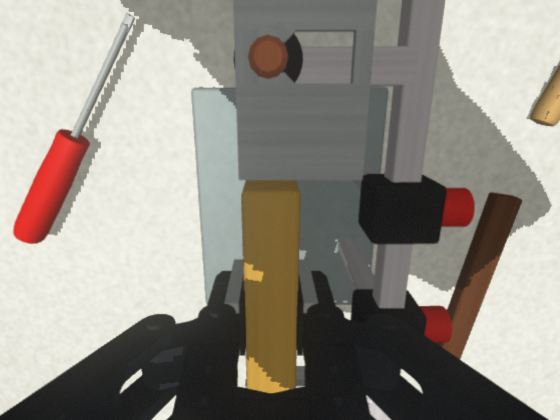

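Run:
```python
from h import *
env.release(); st('open')
p=p0+19.3*X
env.move_l([*p,260],q,v=80); st()
env.move_l([*p,300],q,v=120); env.dwell(.3); o=st('up')
c,im,d=snap('wrist','w_end.png'); P=cloud(c,d)
r=R.from_quat(o['eef_rot']).as_matrix(); t=(P-o['tcp_pos'])@r; fx,fy,zz=t[...,1],-t[...,2],P[...,2]
m=(im[...,0].astype(int)-im[...,2]>25)&(zz>165)&(zz<176)&(abs(fx)<40)
for s in(1,-1):
    k=m&(fy*s>70)&(fy*s<115); e=(zz>159)&(zz<167)&(fy*s>60)&(fy*s<117)&(abs(fx-11)<30)
    print('side',s,'head',k.sum(),fx[k].mean(),fy[k].mean(),'ear z',np.median(zz[e]),'x',np.percentile(fx[e],[1,99]))
k=(zz>176)&(zz<186)&(abs(fx)<40)&(abs(fy)<60); print('top',np.median(zz[k]),[np.round(a,1) for a in cv2.minAreaRect(P[k][:,:2].astype(np.float32))])
snap('scene','scene_end.png')
```

```text
open 22.91 [ 519.6 -226.4  148.8] F [ 0.4 -0.6  0.8] T [ 0.01 -0.05  0.02] w 85.6
 24.45 [ 519.4 -226.3  259.6] F [-0.2 -0.2 -0.6] T [ 0.01 -0.   -0.02] w 85.5
up 25.23 [ 519.4 -226.2  299.5] F [ 0.3  0.6 -0.1] T [-0.04  0.03 -0.02] w 85.3
side 1 head 233 -1.2136610200958982 89.7457592360259 ear z 163.9326141645115 x [-12.29969264  32.82662302]
side -1 head 154 -0.9304279290009956 -88.74581782239277 ear z 164.1066338312747 x [-12.14731411  33.240468  ]
top 179.99868170866878 [array([ 518.8, -226.2]), array([20. , 95.8]), np.float64(11.7)]
```

View pics/w_end.png

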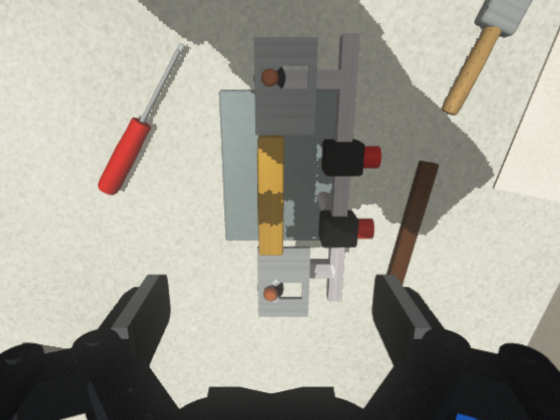

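View pics/scene_end.png

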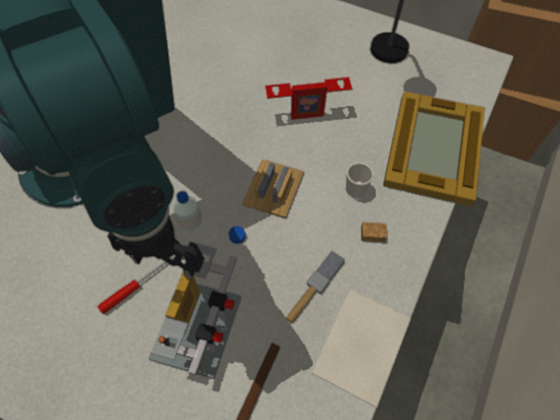

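```bash
python3 -c "
from h import *
env.finish_job(); st()"
```

```text
the job is handed in; nothing more can be done
the job is handed in; nothing more can be done
```

The gilt frame is hanging on the stand's two studs, and I handed the job in at about 25 s of the 72 s allowed. I found the off-centre bar with the wrist camera. Both keyhole mouths were lowered over the heads without touching them. The frame was then slid about 19 mm towards the cross bar until it stopped at about 9 N, set down on the shoulders, and released.

**Last checks, with the gripper clear:**
- **Height:** both ear tops are at z = 164 mm and the frame top is at 180 mm, which is fully down on the shoulders.
- **Slots:** the stud heads sit about 1 mm from the ideal position in the slots on both sides. That means the necks are at the closed ends, within measuring error.
- **Alignment:** the frame is upright and at the stand's angle, 11.7° against 11.5°.
- **Bystanders:** the bottle, cap and other items look unmoved in the final scene picture.

**Disagreements:** the wrist camera and the overhead cameras differed by 1–2 mm on positions. The wrist camera measured the studs 179 mm apart instead of 180 mm. Neither affected the fit, and no check failed.

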